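# Load a chambered slide under the sprung arm of a slide imager

## Task

Take the chambered slide with the orange lid from the tray and load it in the slide imager's holder: with the slide's own outer end push the sprung curved arm back, press the slide's long side gently home along the back edge, then bring its inner end against the fixed jaw and let go so that the arm holds it there, flat on the stage. Keep the slide level, be gentle with it (it chips if forced), and leave the other slides and the labware where they are.

Things in the scene. Friction and masses are not known exactly. Their poses are not given: they have to be found in the camera images.
- slide_orange: The chambered slide with the orange lid, about 35 g. Foot plate 26 mm (its x) by 76 mm (its y), 3 mm thick; on it, centred, the block of wells with its lid, 21 mm (x) by 58 mm (y), from 3 to 17.5 mm above the underside: grip it here, across the 21 mm. Origin: centre of the underside; z up.
- imager: Slide imager, fixed: white housing (270 mm tall, front at y -135 mm) with a loading stage run out of its front. Origin on the table, under the centre of a slide seated at the middle setting of the back edge; x towards the back edge, y outwards from the housing, along the seated slide, towards the sprung arm; z up. Flat aluminium stage, top 90 mm above the origin, x -75 to 75, y -105 to 70 mm.
- bracket: Slotted bracket of the back edge, 90 mm straight above the imager's origin, same axes. Carries the back edge: dark steel strip along y (y -37 to 31 mm), 3.5 mm high, face towards -x. It is screwed down through slots: the face stands anywhere from x 8 to 18 mm here, which no reading tells, so feel for it. It does not yield when pressed.
- jaw (a point): Foot of the fixed jaw's face, at its middle: imager frame x 8.5, y -38, z 90 mm, same axes. The jaw is a dark steel block 4 mm high; its face looks to +y, from x 1 to 16 mm of the imager's frame, and stops the slide's inner end.
- clip_pivot (a point): Pivot pin of the sprung arm, at stage height: imager frame x 26, y 48, z 90 mm, same axes. From it the curved dark steel arm (1 to 7 mm above the stage, stud at the tip 11 mm) runs to -x past the slide's outer end and hooks round the slide's outer front corner (+y, -x). Arm at rest: tip near x -38, y 18 mm of the imager's frame, inside the slide's place.
- clip (a joint): Sprung arm's angle: 0 at rest on its stop, grows as the tip goes outwards (+y), stop 0.75. About 0.24 (0.19 to 0.29) on a seated slide, 0.4 to 0.5 with the slide's corner at its tip. Spring 0.10 Nm at rest, 0.15 seated: 3 to 4 N on the slide's corner; up to 3 N of rubbing along x while the slide is slid past it. It grips the slide but does not draw it to the back edge.
- start (a point): Point on the stage, imager frame x -17, y -28, z 90 mm: a slide set down flat with the centre of its underside here, parallel to the imager's y, lies clear of arm, jaw and edge; pushed outwards (+y) by 30 mm it carries the arm back on its outer front corner, clears the jaw and can go on in +x to the back edge.
- tray: Blue tray, 205 mm (x) by 110 mm (y), fixed, with three white raised beds along y at x -62, 0 and 62 mm, tops 10 mm above the table. One chambered slide lies on each, underside 10 mm above the table, long axis about along the tray's y; rim 7 mm high. Origin: centre of the underside.
- slide_green: Chambered slide with the green lid, like the orange one; leave it. Origin: centre of its underside.
- slide_purple: Chambered slide with the purple lid, like the orange one; leave it. Origin: centre of its underside.
- bottle: Blue-capped glass bottle, 68 mm across, 150 mm tall, standing; leave it. Origin: centre of its underside.
- jar: Amber jar with white cap, 60 mm across, 75 mm tall; leave it. Origin: centre of its underside.
- dish: Closed flat round culture dish, 94 mm across, 16 mm tall; leave it. Origin: centre of its underside.
- timer: Yellow bench timer, 65 by 65 by 22 mm; leave it. Origin: centre of its underside.
- beaker: Clear plastic beaker, 72 mm across, 95 mm tall; leave it. Origin: centre of its underside.
Not all that is in view belongs to the job. What is shaped like the slide_orange but pink, red or yellow is not meant.

How it is judged:
By the outcome, as a careful person would: the job done as asked, in the order asked, and still so for the second after the job is handed in, with the robot touching nothing.
It also fails if it takes over 72 s, if anything falls off the work surface, if the arm or the gripper's body presses on something with over 40 N, if the wrist force passes 120 N, or if a joint passes its speed limit or range.

## Robot

A 6-joint arm with a two-finger parallel gripper is mounted at the origin on the work surface. World frame = base frame: x ahead of the robot, y to its left, z up, the work surface at z = 0. Lengths are in mm, angles in rad, forces in N, time in s.
With the tool pointing down it reaches from about 300 to 775 mm from the base axis. Payload 14.6 kg.
Tool frame: the origin (TCP) lies at the very end of the fingers, on their centre line; the grasp point (between the pads) lies 19 mm behind it; z points along the fingers, y is the line along which they close (so a half turn about z gives the same grasp; the last joint's range is limited). The gripper opens to 94 mm and grips with 3 to 60 N. Pads are 16 mm wide; open, the fingers measure 119 mm over their backs; the gripper's body (75 mm by 177 mm) begins 78 mm behind the grasp point.
Start: joints at [-1.349, 0.3, 1.521, -0, 1.321, -0.067], TCP at [156.634, -527.214, 205.446] pointing down, gripper open.
Joint ranges: [-3.03, 3.03], [-0.79, 2.21], [0.23, 2.52], [-1.04, 4.18], [0, 3.07], [-2.55, 2.55]. Speed limits (rad/s): [2.22, 2.22, 2.57, 3.14, 3.14, 3.14].

## Interface

Orientations are given as [roll, pitch, yaw] about the fixed x, y, z axes, in that order (R = Rz(yaw) Ry(pitch) Rx(roll)).
In Python, from cell import manip gives the robot as it stands.
- The arm moves only by the tool servo_tool, never from a script. Its argument "motion" is a list that holds one entry, the list of rows, each a list of 7 numbers: the shift along the world's x, y, z as a fraction of full scale, then the turn, a rotation vector about the world's x, y, z as a fraction of full scale, then the closure, from 0 (fully open) to 1 (shut). In form: [[[x, y, z, rx, ry, rz, gripper], ...]]. A call has 1 to 10 rows; each row is the pose to reach, as a shift and turn from the pose commanded when the call began, turning the shorter way round; what a row does not reach only later rows make up. Full scale, the value 1, is 0.5 m for a shift and pi rad for a turn. A row lasts 1/10 s, in which the tool goes at most 50 mm and 8.59 degrees, less where a joint would pass 70% of its speed; a pose out of reach is approached as far as the arm can. A call with a number of a shift or a turn outside -1 to 1 is refused whole. A call with a gripper value outside its range is refused whole. The fingers move at their own pace and stop on an object; "newtons" is the grip in N (left out, the last holds). Time passes only in rows, so rows that repeat a pose let the fingers close. It gives the time, the measured TCP pose, the force, the opening and the grip force at its end, in the units of the state.
- manip.read_state(): the state, without advancing time (a new reading comes with each control period).
- manip.camera(name): name is "side" or "top" or "wrist"; returns a dict with "frame" (384x512x3 uint8, red, green, blue), "range_z" (384x512 float32, mm along the optical axis (not along the pixel's ray), 0 where there is no reading), "vfov" (degrees; the focal length in pixels is half the picture's height over the tangent of half this angle, whatever the lens; pixels are square), "cx", "cy" (the principal point, pixels), "cam_to_world" (4x4, takes a point from camera to world coordinates). Camera axes: x right, y down, z forward; pixel columns grow to the right and rows downward; lengths in mm; the calibration is good to about 2 mm. A picture is of the moment at which its call begins.
- manip.sign_off(): hands the job in; it is judged then, once.
The state is a dict: "clock": time; "joints": joint angles; "qd": joint speeds; "effort": joint torques, N m; "eef_pos": TCP position; "eef_rot": TCP orientation; "wrist_force": force on the tool from outside, world axes, zero at the start; "moment": the same for the moment, N m; "finger_gap": finger opening in mm; "finger_force": force on a finger pad.
Only numpy, scipy, OpenCV 4.12 (cv2) and the standard library are available. Lean on these libraries where they do the work, as an engineer would, in place of code of your own. Each camera call takes 0.05 s, during which the arm holds its last target. There are 200 camera calls.

## Working session

There is one attempt and no reset: what is moved stays moved. The work goes in short steps, Python scripts to look and compute and a tool call to move; the robot and the scene stay as the last step left them, time stands still between calls to the robot, and variables do not carry over. Pictures are saved under pics/ and viewed, at most 10 in all, crops included, and the job is handed in when it is done.

Besides the shell and the picture viewer there is one more tool, called after ">>>" by a JSON object that holds its "name" and its "arguments". servo_tool: Moves the arm, as the interface text tells. Its arguments: {"type":"object","properties":{"motion":{"type":"array"},"newtons":{"type":"number"}},"required":["motion"]}

```bash
mkdir -p pics
cat > h.py <<'E'
import numpy as np, cv2
from cell import manip
def cam(n):
    c=manip.camera(n); f=c["frame"]; c["f"]=f.shape[0]/2/np.tan(np.radians(c["vfov"])/2); return c
def save(c,name): cv2.imwrite("pics/"+name,c["frame"][:,:,::-1])
def ray(c,u,v):
    T=np.array(c["cam_to_world"]); d=np.array([(u-c["cx"])/c["f"],(v-c["cy"])/c["f"],1.])
    return T[:3,3],T[:3,:3]@d
def onz(c,u,v,z):
    o,d=ray(c,u,v); return o+d*(z-o[2])/d[2]
def pts(c):
    h,w=c["range_z"].shape; u,v=np.meshgrid(np.arange(w),np.arange(h)); Z=c["range_z"]
    P=np.stack([(u-c["cx"])/c["f"]*Z,(v-c["cy"])/c["f"]*Z,Z],-1); T=np.array(c["cam_to_world"])
    return P@T[:3,:3].T+T[:3,3]
E
python3 - <<'E'
from h import *
a=[]
for n in("side","top"):
    c=cam(n); save(c,n+"0.png"); print(n,c["vfov"],np.round(c["cam_to_world"],2).tolist())
    a.append(c["frame"]); np.savez(n+"0.npz",**{k:c[k] for k in c})
s=manip.read_state(); print(s)
E
```

```text
side 44.04175657445483 [[-1.0, -0.06, 0.07, 481.19], [-0.09, 0.77, -0.63, 798.66], [-0.01, -0.63, -0.78, 964.5], [0.0, 0.0, 0.0, 1.0]]
top 46.93509584243361 [[-0.03, -1.0, 0.06, 479.06], [-1.0, 0.03, -0.0, 66.96], [0.0, -0.06, -1.0, 1110.65], [0.0, 0.0, 0.0, 1.0]]
{'clock': 0.1, 'joints': array([-1.34862448e+00,  3.00419187e-01,  1.52149488e+00,  8.40982064e-06,
        1.32069090e+00, -6.66321814e-02]), 'qd': array([-0.00094634, -0.00083328, -0.00169356,  0.00066449, -0.00088963,
       -0.00083695]), 'effort': array([ 3.32230527e-03, -5.32639790e+01, -3.53281832e+01,  7.09921564e-02,
        2.34986236e-02, -7.03351498e-05]), 'eef_pos': array([ 156.57628338, -527.00863102,  204.95126768]), 'eef_rot': array([-3.14058313e+00, -7.55304863e-05,  2.88801907e-01]), 'wrist_force': array([-0.6005963 , -0.47403387,  0.2931194 ]), 'moment': array([-0.02913496, -0.05272992, -0.03608797]), 'finger_force': 0.0, 'finger_gap': 94.23257602175957}
```

View pics/top0.png

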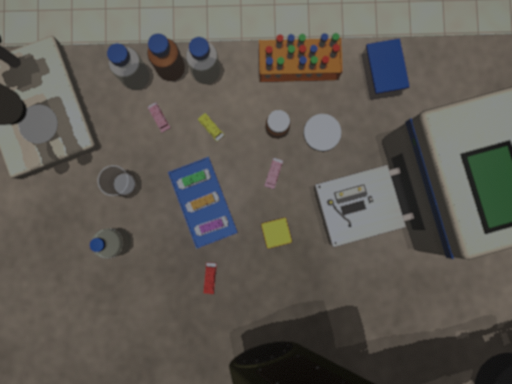

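View pics/side0.png

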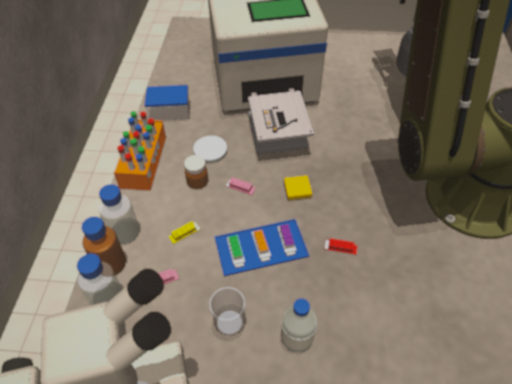

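```bash
cat > m.py <<'E'
from h import *
c=dict(np.load("top0.npz")); P=pts(c); hsv=cv2.cvtColor(c["frame"],cv2.COLOR_RGB2HSV)
def comp(m,u,v):
    n,l=cv2.connectedComponents(m.astype(np.uint8)); w=l[v-6:v+7,u-6:u+7].ravel(); k=np.bincount(w[w>0]).argmax(); return l==k
def rect(m,z):
    v,u=np.nonzero(m); Q=np.array([onz(c,a,b,z)[:2] for a,b in zip(u,v)]).astype(np.float32)
    return cv2.minAreaRect(Q)
h,s,v=[hsv[...,i].astype(int) for i in range(3)]
print("orange hsv",hsv[202,203],"z",P[202,203])
for n,(lo,hi),(a,b) in(("orange",(8,22),(203,202)),("green",(45,75),(193,179)),("purple",(135,165),(212,226))):
    m=comp((h>lo)&(h<hi)&(s>100)&(v>60),a,b); print(n,m.sum(),rect(m,27.5))
m=comp((h>100)&(h<125)&(s>120),178,185) ; print("tray",rect(m,5))
m=comp((P[...,2]>80)&(P[...,2]<110),360,225)
print("stage",m.sum(),rect(m,90),np.median(P[...,2][m]))
v_,u_=np.nonzero(m);
hull=cv2.convexHull(np.array([onz(c,a,b,90)[:2] for a,b in zip(u_,v_)]).astype(np.float32))[:,0]; print(np.round(hull).tolist())
f=c["frame"][:,:,::-1]
A=cv2.resize(f[150:255,155:250],None,fx=4,fy=5.5*4/5.5,interpolation=cv2.INTER_CUBIC)
B=cv2.resize(f[150:255,310:415],None,fx=4,fy=4,interpolation=cv2.INTER_CUBIC)
cv2.imwrite("pics/crop1.png",cv2.convertScaleAbs(np.hstack([A,B]),alpha=1.5))
E
python3 m.py
```

```text
orange hsv [ 19 140 133] z [531.39219311 186.12687624  27.72883369]
orange 161 ((533.0452270507812, 188.19537353515625), (17.775501251220703, 54.522579193115234), 21.244583129882812)
green 159 ((591.5097045898438, 208.86697387695312), (18.24798011779785, 52.828678131103516), 19.24749755859375)
purple 103 ((473.8341979980469, 167.78257751464844), (12.359560012817383, 50.12664794921875), 16.969961166381836)
tray ((532.6177368164062, 190.79745483398438), (201.0205078125, 106.36259460449219), 19.6202335357666)
stage 4913 ((512.7984008789062, -184.78712463378906), (149.71420288085938, 179.8321990966797), 13.992819786071777) 90.61304664954048
[[604.0, -243.0], [602.0, -233.0], [600.0, -224.0], [593.0, -198.0], [576.0, -130.0], [566.0, -88.0], [563.0, -83.0], [561.0, -81.0], [543.0, -85.0], [461.0, -105.0], [429.0, -113.0], [422.0, -115.0], [420.0, -117.0], [420.0, -120.0], [426.0, -145.0], [447.0, -229.0], [451.0, -245.0], [459.0, -278.0], [461.0, -285.0], [464.0, -285.0], [480.0, -286.0], [589.0, -256.0], [599.0, -252.0], [604.0, -250.0], [604.0, -247.0]]
```

View pics/crop1.png

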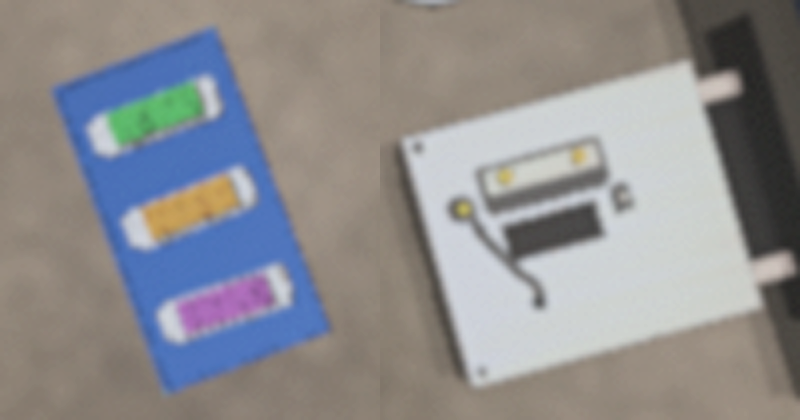

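The orange lid is the middle tray slide at (203,202). The yellow piece (211,126), red (209,278) and pinks (159,117) and (274,173) are loose distractors, and the green and purple slides sit beside it in the tray. The crop confirms the orange one. The imager's yaw is about 14°, with its origin near (508,-166).

>>> {"name": "servo_tool", "arguments": {"motion": [[[0.346,0.854,0.29,0,0,0.49,0],[0.346,0.854,0.29,0,0,0.49,0],[0.346,0.854,0.29,0,0,0.49,0],[0.346,0.854,0.29,0,0,0.49,0],[0.346,0.854,0.29,0,0,0.49,0],[0.346,0.854,0.29,0,0,0.49,0],[0.346,0.854,0.29,0,0,0.49,0.5],[0.346,0.854,0.29,0,0,0.49,0.5],[0.346,0.854,0.29,0,0,0.49,0.5],[0.346,0.854,0.29,0,0,0.49,0.5]]]}}

```text
clock: 1.1
eef_pos: [330.0, -97.8, 351.5]
eef_rot: [3.14, 0.001, 1.796]
wrist_force: [0.6, -1.1, 0.9]
finger_gap: 65.4
finger_force: 0.0
```

>>> {"name": "servo_tool", "arguments": {"motion": [[[0.24,-0.1,0,0,0,0.006,0.5],[0.24,-0.1,0,0,0,0.006,0.5],[0.24,-0.1,0,0,0,0.006,0.5],[0.24,-0.1,0,0,0,0.006,0.5],[0.24,-0.1,0,0,0,0.006,0.5]]]}}

```text
clock: 1.6
eef_pos: [449.5, -150.2, 349.8]
eef_rot: [-3.14, -0.001, 1.808]
wrist_force: [-0.1, 1.1, 0.2]
finger_gap: 47.0
finger_force: 0.0
```

Run:
```python
from h import *
c=cam("wrist"); save(c,"w1.png"); np.savez("w1.npz",**c); print(c["vfov"],np.round(c["cam_to_world"],3).tolist(),manip.read_state()["eef_pos"])
```

```text
58.14911419170314 [[0.972, 0.23, 0.052, 434.848], [0.236, -0.946, -0.223, -85.714], [-0.002, 0.229, -0.973, 529.908], [0.0, 0.0, 0.0, 1.0]] [ 449.14293336 -150.01210453  350.30955835]
```

View pics/w1.png

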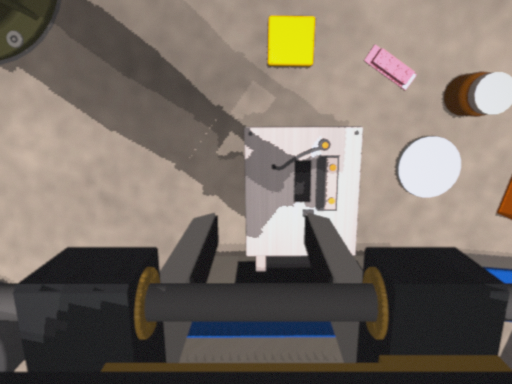

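The wrist view shows the stage, with front corners at (247,127) and (363,127), the pivot at (325,145), the arm tip at (275,167), and the bracket around (327,182).

```bash
cat > m2.py <<'E'
from h import *
c=dict(np.load("w1.npz")); P=pts(c)
for n,u,v,z in(("fl",246,127,90),("fr",363,127,90),("rr",357,250,90),("pivot",325,145,97),("hole l",250,132,90),("hole r",357,132,90),("tip",275,167,100)): print(n,np.round(onz(c,u,v,z),1))
z=P[...,2]
print(np.round(z[182,290:350:2]).tolist()); print(np.round(z[182,240:260]).tolist())
m=((abs(z-90)<5)).astype(np.uint8); m[:,:235]=0;m[:,375:]=0;m[240:]=0;m[:115]=0
q=P[m>0][:,:2].astype(np.float32); print(len(q),cv2.minAreaRect(q),np.median(z[m>0]))
E
python3 m2.py
```

```text
fl [ 422.2 -116.1   90. ]
fr [565.1 -81.4  90. ]
rr [ 607.2 -242.    90. ]
pivot [ 523.5 -113.9   97. ]
hole l [ 428.5 -120.9   90. ]
hole r [559.6 -89.1  90. ]
tip [ 469.3 -155.3  100. ]
[92.0, 91.0, 92.0, 92.0, 91.0, 91.0, 92.0, 92.0, 91.0, 91.0, 91.0, 91.0, 92.0, 95.0, 96.0, 93.0, 95.0, 95.0, 94.0, 94.0, 94.0, 94.0, 94.0, 93.0, 91.0, 91.0, 90.0, 92.0, 90.0, 91.0]
[0.0, 2.0, 2.0, 0.0, 1.0, 91.0, 92.0, 91.0, 91.0, 91.0, 91.0, 91.0, 92.0, 91.0, 90.0, 91.0, 90.0, 92.0, 90.0, 91.0]
11591 ((509.7015686035156, -171.67672729492188), (149.97547912597656, 151.38818359375), 13.948652267456055) 90.92743413223604
```

>>> {"name": "servo_tool", "arguments": {"motion": [[[0.167,0.676,-0.48,0,0,0.0385,0.575],[0.167,0.676,-0.48,0,0,0.0385,0.575],[0.167,0.676,-0.48,0,0,0.0385,0.575],[0.167,0.676,-0.48,0,0,0.0385,0.575],[0.167,0.676,-0.48,0,0,0.0385,0.575],[0.167,0.676,-0.48,0,0,0.0385,0.575],[0.167,0.676,-0.48,0,0,0.0385,0.575],[0.167,0.676,-0.48,0,0,0.0385,0.575],[0.167,0.676,-0.48,0,0,0.0385,0.575],[0.167,0.676,-0.48,0,0,0.0385,0.575]]]}}

```text
clock: 2.65
eef_pos: [531.8, 189.4, 109.2]
eef_rot: [-3.139, -0.0, 1.931]
wrist_force: [0.4, -0.1, 0.1]
finger_gap: 39.9
finger_force: 0.0
```

```bash
cat > m3.py <<'E'
from h import *
c=cam("wrist"); save(c,"w2.png"); np.savez("w2.npz",**c); P=pts(c); z=P[...,2]
hsv=cv2.cvtColor(c["frame"],cv2.COLOR_RGB2HSV); h,s,v=[hsv[...,i].astype(int) for i in range(3)]
m=((h>8)&(h<24)&(s>120)&(v>60)).astype(np.uint8); m[235:]=0
n,l,st,ce=cv2.connectedComponentsWithStats(m); k=1+st[1:,4].argmax(); print(st[k],ce[k])
vv,uu=np.nonzero(l==k); q=np.array([onz(c,a,b,27.5)[:2] for a,b in zip(uu,vv)],np.float32)
print("lid",cv2.minAreaRect(q)); s_=manip.read_state(); print(s_["eef_pos"],s_["eef_rot"],s_["finger_gap"])
E
python3 m3.py
```

```text
[ 251  158   27   72 1898] [263.69863014 193.17544784]
lid ((535.0777587890625, 188.61407470703125), (20.228744506835938, 57.529701232910156), 20.333133697509766)
[532.33963176 188.17259748 110.5555831 ] [-3.14093456e+00  3.91661006e-05  1.93027674e+00] 40.01093985527382
```

View pics/w2.png

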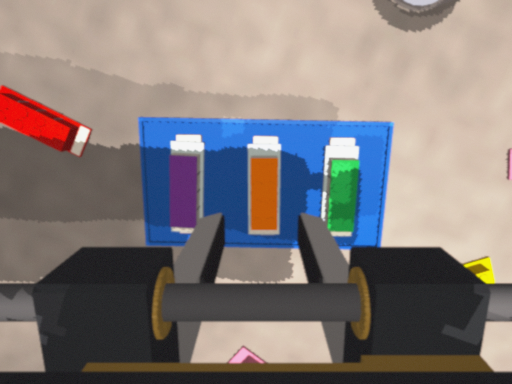

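The orange lid is centred at (264,193), between the purple slide (186,185) and the green slide (342,190). I'm descending to grip.

>>> {"name": "servo_tool", "arguments": {"motion": [[[0.004,0.001,-0.14,0,0,-0.001,0.575],[0.004,0.001,-0.14,0,0,-0.001,0.575],[0.004,0.001,-0.16,0,0,-0.001,0.575],[0.004,0.001,-0.175,0,0,-0.001,0.575],[0.004,0.001,-0.188,0,0,-0.001,0.575],[0.004,0.001,-0.188,0,0,-0.001,0.575],[0.004,0.001,-0.188,0,0,-0.001,0.575]]]}}

```text
clock: 3.4
eef_pos: [535.5, 188.3, 17.3]
eef_rot: [3.14, 0.0, 1.925]
wrist_force: [0.6, -0.5, 0.6]
finger_gap: 40.0
finger_force: 0.0
```

>>> {"name": "servo_tool", "arguments": {"motion": [[[0,0,0,0,0,0,0.7],[0,0,0,0,0,0,0.78],[0,0,0,0,0,0,0.85],[0,0,0,0,0,0,0.85],[0,0,0,0,0,0,0.85],[0,0,0,0,0,0,0.85],[0,0,0,0,0,0,0.85]]], "newtons": 12}}

```text
clock: 4.1
eef_pos: [535.3, 188.4, 16.7]
eef_rot: [3.141, -0.0, 1.925]
wrist_force: [-0.5, -0.5, 6.1]
finger_gap: 20.8
finger_force: 12.0
```

>>> {"name": "servo_tool", "arguments": {"motion": [[[0,0,0.002,0,0,0,0.85],[0,0,0.004,0,0,0,0.85],[0,0,0.01,0,0,0,0.85],[0,0,0.02,0,0,0,0.85],[0,0,0.06,0,0,0,0.85],[0,0,0.1,0,0,0,0.85],[0,0,0.1,0,0,0,0.85]]]}}

```text
clock: 4.8
eef_pos: [536.4, 188.7, 69.2]
eef_rot: [3.137, 0.0, 1.925]
wrist_force: [0.1, 1.4, 0.3]
finger_gap: 20.8
finger_force: 12.0
```

```bash
cat > m4.py <<'E'
from h import *
c=cam("wrist"); save(c,"w3.png"); P=pts(c); z=P[...,2]
hsv=cv2.cvtColor(c["frame"],cv2.COLOR_RGB2HSV); h,s,v=[hsv[...,i].astype(int) for i in range(3)]
m=((h>8)&(h<24)&(s>120)&(v>60)).astype(np.uint8)
n,l,st,ce=cv2.connectedComponentsWithStats(m); k=1+st[1:,4].argmax(); print(st[k],ce[k])
q=P[l==k]; print("lid z by row",[(r,round(float(np.median(z[r][l[r]==k])),1)) for r in range(st[k][1]+1,st[k][1]+st[k][3]-1,6)],q.mean(0))
s_=manip.read_state(); print(s_["eef_pos"],s_["eef_rot"],s_["finger_gap"],s_["wrist_force"],s_["moment"])
E
python3 m4.py
```

```text
[  32  355  408   17 4454] [266.51279749 365.31365065]
lid z by row [(356, 191.7), (362, 193.2), (368, 194.7)] [530.93332772 207.28486436 194.62777786]
[535.72399656 188.43306231  67.47865044] [3.13926405e+00 2.03765131e-04 1.92546546e+00] 21.04640978075583 [-0.25272627  0.29450924 -0.37555086] [-0.04829686 -0.07240602  0.01582072]
```

View pics/w3.png

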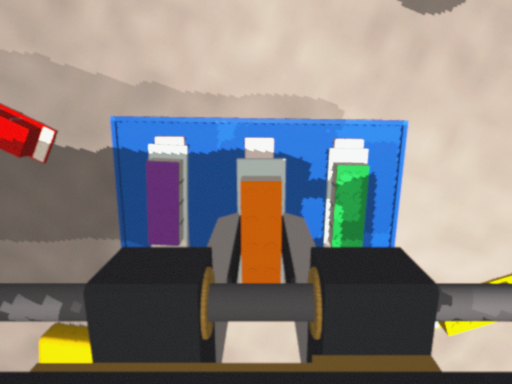

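The slide is held level between the fingers: its lid runs from (241,180) down to the gripper bar, and the neighbours are undisturbed. I'm carrying it to above the start point.

>>> {"name": "servo_tool", "arguments": {"motion": [[[0,0,0.1,0,0,0,0.85],[0,0,0.167,0,0,0,0.85],[-0.01,-0.1,0.167,0,0,-0.01,0.85],[-0.073,-0.772,0.167,0,0,-0.0355,0.85],[-0.073,-0.772,0.167,0,0,-0.0355,0.85],[-0.073,-0.772,0.167,0,0,-0.0355,0.85],[-0.073,-0.772,0.167,0,0,-0.0355,0.85],[-0.073,-0.772,0.167,0,0,-0.0355,0.85],[-0.073,-0.772,0.167,0,0,-0.0355,0.85],[-0.073,-0.772,0.167,0,0,-0.0355,0.85]]]}}

```text
clock: 5.85
eef_pos: [497.6, -200.2, 148.9]
eef_rot: [-3.141, -0.001, 1.813]
wrist_force: [0.7, 1.1, -0.6]
finger_gap: 20.9
finger_force: 12.0
```

>>> {"name": "servo_tool", "arguments": {"motion": [[[0,0,-0.02,0,0,0,0.85],[0,0,-0.06,0,0,0,0.85],[0,0,-0.06,0,0,0,0.85],[0,0,-0.06,0,0,0,0.85],[0,0,-0.06,0,0,0,0.85]]]}}

```text
clock: 6.35
eef_pos: [499.0, -197.3, 120.5]
eef_rot: [3.141, 0.0, 1.815]
wrist_force: [0.1, 0.0, -0.8]
finger_gap: 20.5
finger_force: 12.0
```

```bash
cat > m5.py <<'E'
from h import *
import sys
c=cam("wrist"); save(c,sys.argv[1]); P=pts(c); z=P[...,2]
hsv=cv2.cvtColor(c["frame"],cv2.COLOR_RGB2HSV); h,s,v=[hsv[...,i].astype(int) for i in range(3)]
m=((h>8)&(h<24)&(s>120)&(v>60)).astype(np.uint8); m[282:]=0; m[:,:200]=0; m[:,320:]=0
S=manip.read_state(); yaw=.2435; R=np.array([[np.cos(yaw),np.sin(yaw)],[-np.sin(yaw),np.cos(yaw)]]); O=np.array([508.5,-166.3])
vv,uu=np.nonzero(m); q=P[m>0]; qi=(q[:,:2]-O)@R.T
A=np.c_[qi,np.ones(len(qi))]; k=np.linalg.lstsq(A,q[:,2],rcond=None)[0]; print("lid tilt slopes x,y",k[:2].round(4),"z med",np.median(q[:,2]),"imager x range",np.percentile(qi[:,0],[1,50,99]).round(1),"ymax",np.percentile(qi[:,1],99.5).round(1))
print("tcp imager",(R@(S["eef_pos"][:2]-O)).round(1),S["eef_pos"][2].round(1),S["eef_rot"].round(3),"F",S["wrist_force"].round(1),"Fimg",(R@S["wrist_force"][:2]).round(1),S["finger_gap"].round(1))
f=c["frame"][90:290,150:420,::-1]; cv2.imwrite("pics/z_"+sys.argv[1],cv2.resize(f,None,fx=2.9,fy=2.9,interpolation=cv2.INTER_CUBIC))
E
python3 m5.py w4.png
```

```text
lid tilt slopes x,y [-0.0021  0.6402] z med 132.32658310850636 imager x range [-27.6 -16.   -4.8] ymax 4.2Traceback (most recent call last):
  File "m5.py", line 9, in <module>
    print("tcp imager",(R@(S["eef_pos"][:2]-O)).round(1),S["eef_pos"][2].round(1),S["eef_rot"].round(3),"F",S["wrist_force"].round(1),"Fimg",(R@S["wrist_force"][:2]).round(1),S["finger_gap"].round(1))
                                                                                                                                                                               ^^^^^^^^^^^^^^^^^^^^^
AttributeError: 'float' object has no attribute 'round'
```

```bash
sed -i 's/S\["finger_gap"\].round(1)/S["finger_gap"]/; s/^vv,uu=.*;\ q=P\[m>0\];/q=P[m>0]; q=q[q[:,2]>np.percentile(q[:,2],60)-4];/' m5.py; python3 m5.py w4.png
python3 - <<'E'
from h import *
c=cam("wrist");P=pts(c)
for r in range(150,285,8): print(r,P[r,262].round(1),c["frame"][r,262])
E
```

```text
lid tilt slopes x,y [-0.0016  0.6863] z med 132.4449316023521 imager x range [-27.6 -16.   -4.8] ymax 4.6
tcp imager [-16.7 -28. ] 120.6 [3.141e+00 1.000e-03 1.815e+00] F [-0.4  0.5 -1.3] Fimg [-0.3  0.6] 20.465347728637248
150 [ 490.7 -158.7   91.5] [126 119 118]
158 [ 490.9 -160.   115.4] [116 115 113]
166 [ 491.9 -163.9  117.1] [133 140 136]
174 [ 492.9 -168.   117.9] [132 138 132]
182 [ 493.2 -169.3  131.9] [156  76  10]
190 [ 494.2 -173.2  132.4] [162  77  10]
198 [ 495.2 -177.2  132.4] [160  75  10]
206 [ 496.2 -181.5  131.8] [160  75  10]
214 [ 497.2 -185.2  133.1] [161  75  10]
222 [ 498.3 -189.5  132.7] [160  74  10]
230 [ 499.2 -193.3  133.8] [162  77  10]
238 [ 500.4 -198.   132.6] [160  76  10]
246 [ 501.5 -202.5  132. ] [158  75  10]
254 [ 502.7 -207.   131.8] [160  76  10]
262 [ 503.8 -211.6  131.5] [159  74  10]
270 [ 504.9 -216.   131.7] [159  74  10]
278 [ 505.9 -220.2  132.3] [158  72  10]
```

View pics/z_w4.png

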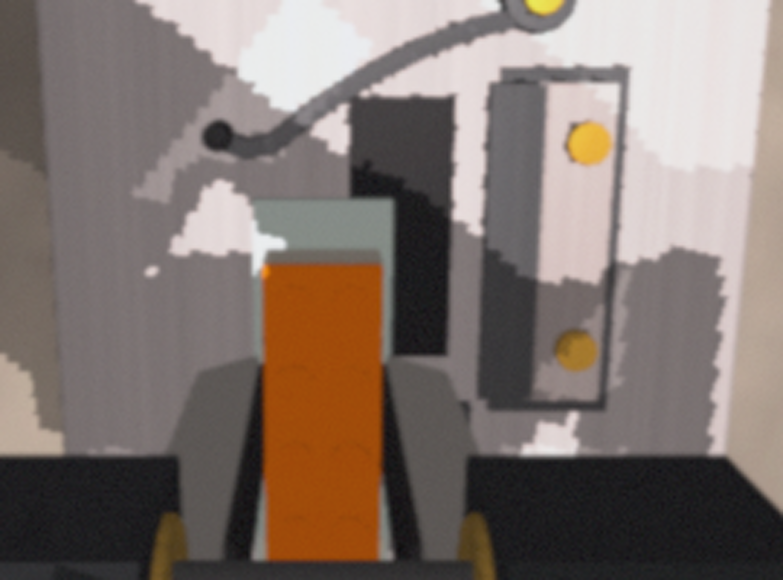

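The arm tip is at crop (217,135), the slide end at (325,200), and the bracket face at (487,240). The lid is level. I'm lowering to the stage and feeling for contact.

>>> {"name": "servo_tool", "arguments": {"motion": [[[0,0,-0.03,0,0,0,0.85],[0,0,-0.042,0,0,0,0.85],[0,0,-0.044,0,0,0,0.85],[0,0,-0.045,0,0,0,0.85],[0,0,-0.045,0,0,0,0.85]]]}}

```text
clock: 7.0
eef_pos: [498.8, -197.8, 97.9]
eef_rot: [3.141, 0.0, 1.814]
wrist_force: [0.4, -0.5, -0.6]
finger_gap: 20.9
finger_force: 12.0
```

>>> {"name": "servo_tool", "arguments": {"motion": [[[0,0,-0.001,0,0,0,0.85],[0,0,-0.001,0,0,0,0.85]]]}}

```text
clock: 7.2
eef_pos: [498.7, -197.8, 97.2]
eef_rot: [3.141, 0.0, 1.814]
wrist_force: [-0.4, 0.4, 0.1]
finger_gap: 21.0
finger_force: 12.0
```

>>> {"name": "servo_tool", "arguments": {"motion": [[[0,0,-0.001,0,0,0,0.85],[0,0,-0.001,0,0,0,0.85]]]}}

```text
clock: 7.4
eef_pos: [498.7, -197.8, 96.7]
eef_rot: [3.141, 0.0, 1.814]
wrist_force: [-1.2, 0.2, 3.4]
finger_gap: 20.8
finger_force: 12.0
```

>>> {"name": "servo_tool", "arguments": {"motion": [[[0,0,0.0006,0,0,0,0.85],[-0.0012,0.005,0.0006,0,0,0,0.85],[-0.0024,0.01,0.0006,0,0,0,0.85],[-0.0036,0.0146,0.0006,0,0,0,0.85],[-0.0048,0.0194,0.0006,0,0,0,0.85],[-0.006,0.0242,0.0006,0,0,0,0.85],[-0.0072,0.029,0.0006,0,0,0,0.85],[-0.0072,0.029,0.0006,0,0,0,0.85]]]}}

```text
clock: 8.2
eef_pos: [495.2, -182.8, 96.8]
eef_rot: [3.141, -0.0, 1.814]
wrist_force: [2.5, -0.0, -0.9]
finger_gap: 20.8
finger_force: 12.0
```

>>> {"name": "servo_tool", "arguments": {"motion": [[[-0.0012,0.005,0,0,0,0,0.85],[-0.0024,0.01,0,0,0,0,0.85],[-0.0036,0.0146,0,0,0,0,0.85],[-0.0048,0.0194,0,0,0,0,0.85],[-0.006,0.0242,0,0,0,0,0.85],[-0.0072,0.029,0,0,0,0,0.85],[-0.0072,0.029,0,0,0,0,0.85]]]}}

```text
clock: 8.9
eef_pos: [491.4, -168.4, 96.8]
eef_rot: [-3.142, -0.0, 1.814]
wrist_force: [-0.0, -2.8, 0.1]
finger_gap: 20.9
finger_force: 12.0
```

```bash
python3 m5.py w5.png
```

```text
lid tilt slopes x,y [0.0179 0.6572] z med 108.53414611020489 imager x range [-28.  -16.5  -5.1] ymax 34.2
tcp imager [-17.2   2. ] 96.7 [-3.141 -0.     1.814] F [-0.7 -2.4 -0. ] Fimg [-1.2 -2.2] 20.942143111131532
```

View pics/z_w5.png

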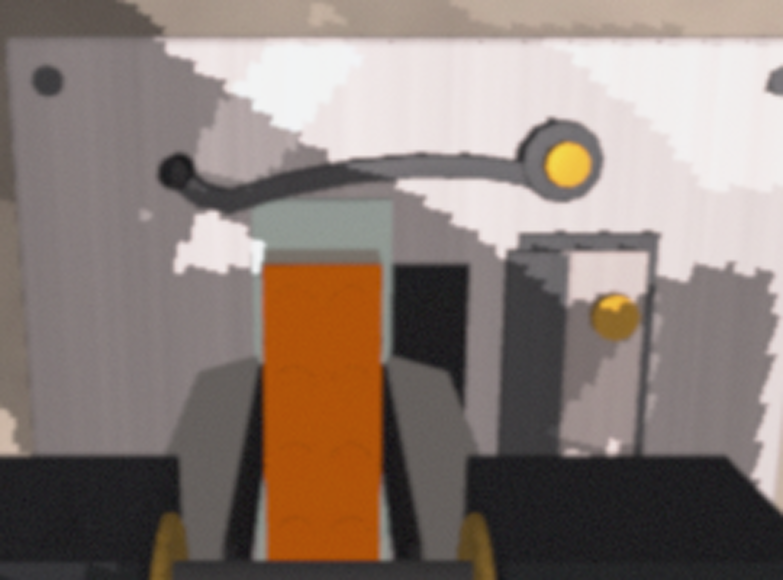

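The slide's corner carries the arm back: the stud is at crop (177,172) and the slide's end at (325,200). The gap to the back edge is about 20 mm (393 to 500 px). I'm moving +x.

>>> {"name": "servo_tool", "arguments": {"motion": [[[0.0039,0.001,0,0,0,0,0.85],[0.0078,0.0019,0,0,0,0,0.85],[0.0116,0.0029,0,0,0,0,0.85],[0.0155,0.0039,0,0,0,0,0.85],[0.0194,0.0048,0,0,0,0,0.85],[0.0194,0.0048,0,0,0,0,0.85]]]}}

```text
clock: 9.55
eef_pos: [501.6, -166.3, 96.8]
eef_rot: [3.141, 0.0, 1.814]
wrist_force: [2.0, -3.5, 1.1]
finger_gap: 20.6
finger_force: 12.0
```

>>> {"name": "servo_tool", "arguments": {"motion": [[[0.0029,0.0007,0,0,0,0,0.85],[0.0058,0.0014,0,0,0,0,0.85],[0.0087,0.0022,0,0,0,0,0.85],[0.0116,0.0029,0,0,0,0,0.85],[0.0116,0.0029,0,0,0,0,0.85]]]}}

```text
clock: 10.05
eef_pos: [507.3, -164.8, 96.8]
eef_rot: [3.141, 0.0, 1.814]
wrist_force: [1.8, -3.6, -0.4]
finger_gap: 20.6
finger_force: 12.0
```

```bash
python3 m5.py w6.png
python3 - <<'E'
from h import *
for i in range(3):
    c=cam("wrist") 
    S=manip.read_state(); print(S["wrist_force"].round(2),S["moment"].round(3))
f=c["frame"]; r=230; 
for r in (165,190,205): print(r,[int(x) for x in f[r,270:345:2].mean(1)])
E
```

```text
lid tilt slopes x,y [-0.0085  0.7274] z med 108.56217272595323 imager x range [-11.7  -0.2  11.2] ymax 68.0
tcp imager [-0.9  1.8] 96.8 [3.141 0.    1.814] F [ 1.6 -3.1  0.1] Fimg [ 0.8 -3.4] 20.85561728907884
[ 1.97 -4.5   0.11] [-0.817 -0.422 -0.024]
[ 1.96 -3.84 -0.32] [-0.802 -0.494  0.025]
[ 1.29 -3.75 -1.98] [-0.746 -0.518  0.001]
165 [141, 139, 139, 141, 140, 140, 140, 139, 129, 124, 124, 125, 125, 121, 122, 120, 123, 141, 213, 221, 220, 219, 222, 222, 221, 219, 218, 222, 221, 219, 218, 219, 220, 218, 220, 222, 219, 219]
190 [84, 83, 83, 85, 85, 89, 129, 134, 126, 125, 125, 124, 88, 59, 58, 60, 57, 58, 58, 57, 56, 55, 60, 92, 108, 111, 108, 109, 103, 94, 86, 87, 97, 107, 135, 147, 127, 106]
205 [84, 84, 85, 85, 86, 88, 128, 133, 126, 125, 124, 120, 81, 59, 60, 58, 58, 59, 60, 58, 55, 55, 63, 98, 109, 110, 108, 107, 102, 93, 92, 90, 95, 99, 109, 106, 72, 70]
```

>>> {"name": "servo_tool", "arguments": {"motion": [[[0.002,0.0005,0,0,0,0,0.85],[0.0039,0.001,0,0,0,0,0.85],[0.0058,0.0014,0,0,0,0,0.85],[0.0058,0.0014,0,0,0,0,0.85]]]}}

```text
clock: 10.65
eef_pos: [509.8, -164.2, 96.7]
eef_rot: [-3.141, 0.0, 1.814]
wrist_force: [0.2, -4.9, 0.4]
finger_gap: 20.8
finger_force: 12.0
```

>>> {"name": "servo_tool", "arguments": {"motion": [[[0.001,0.0002,0,0,0,0,0.85],[0.001,0.0002,0,0,0,0,0.85]]]}}

```text
clock: 10.85
eef_pos: [510.2, -164.2, 96.7]
eef_rot: [-3.141, 0.0, 1.814]
wrist_force: [-1.0, -4.3, 0.9]
finger_gap: 21.2
finger_force: 12.0
```

>>> {"name": "servo_tool", "arguments": {"motion": [[[0.001,0.0003,0,0,0,0,0.85],[0.001,0.0003,0,0,0,0,0.85]]]}}

```text
clock: 11.05
eef_pos: [510.7, -164.0, 96.7]
eef_rot: [-3.141, 0.0, 1.814]
wrist_force: [-1.0, -6.1, 1.3]
finger_gap: 21.0
finger_force: 12.0
```

Run:
```python
from h import *
for i in range(2):
    c=cam("wrist") 
    S=manip.read_state(); print(S["wrist_force"].round(2),S["moment"].round(3),S["eef_pos"])
f=c["frame"] 
for r in (190,205): print(r,[int(x) for x in f[r,270:320:2].mean(1)])
```

```text
[-1.62 -5.94  1.87] [-1.012  0.141  0.123] [ 510.70695843 -164.01226485   96.75430174]
[-0.42 -5.51  1.4 ] [-1.051  0.151  0.169] [ 510.6826496  -164.00387112   96.74200435]
190 [85, 84, 84, 85, 86, 92, 127, 133, 118, 74, 59, 60, 58, 59, 60, 59, 56, 56, 57, 66, 99, 109, 111, 107, 108]
205 [85, 85, 84, 84, 83, 91, 126, 133, 119, 70, 60, 60, 59, 58, 58, 58, 57, 57, 59, 71, 105, 111, 109, 110, 106]
```

>>> {"name": "servo_tool", "arguments": {"motion": [[[0.0008,0.0002,0,0,0,0,0.85],[0.0008,0.0002,0,0,0,0,0.85],[0.0008,0.0002,0,0,0,0,0.85]]]}}

```text
clock: 11.45
eef_pos: [511.1, -163.9, 96.8]
eef_rot: [-3.141, 0.0, 1.814]
wrist_force: [-1.4, -5.8, 0.8]
finger_gap: 21.0
finger_force: 12.0
```

```bash
cat > r.py <<'E'
from h import *
F=[];M=[]
for i in range(4):
    c=cam("wrist"); S=manip.read_state(); F.append(S["wrist_force"]);M.append(S["moment"])
F=np.mean(F,0);print("F",F.round(2),"M",np.mean(M,0).round(3),"Fx,y img",(F[0]*.9705+F[1]*.241).round(2),(-F[0]*.241+F[1]*.9705).round(2),S["eef_pos"].round(2),S["eef_rot"].round(4))
E
python3 r.py
```

```text
F [-0.94 -4.97  1.37] M [-1.065  0.118  0.141] Fx,y img -2.11 -4.6 [ 511.07 -163.93   96.73] [-3.1411  0.      1.814 ]
```

Run:
```python
from h import *
c=cam("wrist"); f=c["frame"].astype(float).mean(2); save(c,"w7.png")
R=[[.9705,.241],[-.241,.9705]];O=np.array([508.5,-166.3])
def fit(rows,lo,hi,z,sgn):
    q=[]
    for r in rows:
        g=np.convolve(f[r,lo:hi],[1,1,-1,-1],'valid')*sgn; i=g.argmax(); 
        d=(g[i-1]-g[i+1])/2/(g[i-1]-2*g[i]+g[i+1]) if 0<i<len(g)-1 else 0
        q.append(R@(onz(c,lo+i+d+1.5,r,z)[:2]-O))
    q=np.array(q); k=np.polyfit(q[:,1],q[:,0],1); res=q[:,0]-np.polyval(k,q[:,1]); g=abs(res)<1
    k=np.polyfit(q[g,1],q[g,0],1); return k.round(4),np.polyval(k,[5,40]).round(2),g.sum()
print("plate/strip top border",fit(range(190,225),300,318,93.5,1))
print("foot right/strip edge",fit(range(190,215),283,296,93.2,-1))
hs=cv2.cvtColor(c["frame"],cv2.COLOR_RGB2HSV); 
m=(hs[...,0]>8)&(hs[...,0]<24)&(hs[...,1]>120)
q=[];p=[]
for r in range(190,240):
    u=np.nonzero(m[r,220:310])[0]+220; q.append(R@(onz(c,u.min()-.5,r,107.5)[:2]-O)); p.append(R@(onz(c,u.max()+.5,r,107.5)[:2]-O))
for a in(q,p): a=np.array(a); print("lid edge",np.polyfit(a[:,1],a[:,0],1).round(4))
cv2.imwrite("pics/z7.png",cv2.resize(c["frame"][130:290,190:370,::-1],None,fx=3.7,fy=3.7,interpolation=cv2.INTER_CUBIC))
```

```text
plate/strip top border (array([-1.28000e-02,  2.97682e+01]), array([29.7 , 29.26]), np.int64(35))
foot right/strip edge (array([ 0.0327, 17.14  ]), array([17.3 , 18.45]), np.int64(25))
lid edge [ 0.0354 -7.4605]
lid edge [-0.0374 14.8493]
```

View pics/z7.png

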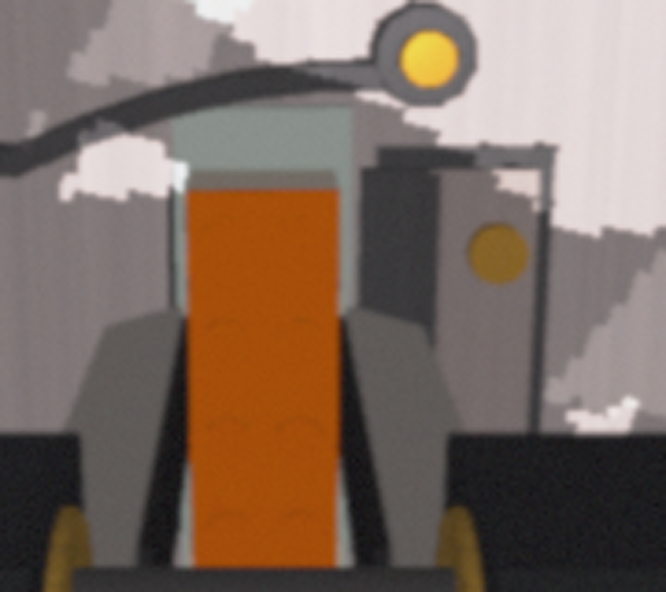

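The foot's right side (354 px) is still just short of the strip face (about 360 px), a gap of about 0.8 mm. So the force change came from the arm rubbing, and I'll keep feeling in small steps.

>>> {"name": "servo_tool", "arguments": {"motion": [[[0.001,0.0002,0,0,0,0,0.85],[0.001,0.0002,0,0,0,0,0.85]]]}}

```text
clock: 11.9
eef_pos: [511.6, -163.8, 96.8]
eef_rot: [-3.141, 0.0, 1.814]
wrist_force: [-1.0, -4.8, 1.0]
finger_gap: 20.6
finger_force: 12.0
```

```bash
python3 r.py
```

```text
F [-1.58 -5.5   1.9 ] M [-1.082  0.175  0.143] Fx,y img -2.86 -4.96 [ 511.56 -163.82   96.73] [-3.1411  0.      1.814 ]
```

>>> {"name": "servo_tool", "arguments": {"motion": [[[0.0006,0.0002,0,0,0,0,0.85],[0.0006,0.0002,0,0,0,0,0.85]]]}}

```text
clock: 12.3
eef_pos: [511.9, -163.7, 96.7]
eef_rot: [-3.141, 0.0, 1.814]
wrist_force: [-0.8, -5.5, 1.0]
finger_gap: 20.8
finger_force: 12.0
```

```bash
python3 r.py
```

```text
F [-0.96 -5.14  1.28] M [-1.031  0.138  0.147] Fx,y img -2.17 -4.75 [ 511.87 -163.73   96.73] [-3.1412e+00  1.0000e-04  1.8140e+00]
```

>>> {"name": "servo_tool", "arguments": {"motion": [[[0.0006,0.0002,0,0,0,0,0.85],[0.0006,0.0002,0,0,0,0,0.85]]]}}

```text
clock: 12.7
eef_pos: [512.1, -163.7, 96.7]
eef_rot: [-3.141, 0.0, 1.814]
wrist_force: [-2.4, -5.6, 2.3]
finger_gap: 20.7
finger_force: 12.0
```

```bash
python3 r.py
```

```text
F [-1.15 -5.76  1.37] M [-1.117  0.23   0.141] Fx,y img -2.5 -5.31 [ 512.14 -163.67   96.75] [-3.141e+00  1.000e-04  1.814e+00]
```

>>> {"name": "servo_tool", "arguments": {"motion": [[[0.0006,0.0001,0,0,0,0,0.85],[0.0006,0.0001,0,0,0,0,0.85]]]}}

```text
clock: 13.1
eef_pos: [512.2, -163.6, 96.7]
eef_rot: [-3.14, -0.0, 1.814]
wrist_force: [-3.1, -5.1, 2.2]
finger_gap: 20.8
finger_force: 12.0
```

```bash
python3 r.py
```

```text
F [-3.5  -5.75  2.52] M [-1.111  0.561  0.109] Fx,y img -4.78 -4.73 [ 512.24 -163.64   96.75] [-3.1406e+00 -1.0000e-04  1.8140e+00]
```

>>> {"name": "servo_tool", "arguments": {"motion": [[[0.0006,0.0001,0,0,0,0,0.85],[0.0006,0.0001,0,0,0,0,0.85]]]}}

```text
clock: 13.5
eef_pos: [512.3, -163.6, 96.7]
eef_rot: [-3.14, -0.0, 1.814]
wrist_force: [-6.4, -5.4, 4.0]
finger_gap: 20.9
finger_force: 12.0
```

```bash
python3 r.py
```

```text
F [-5.28 -6.17  4.  ] M [-1.172  0.977  0.09 ] Fx,y img -6.61 -4.72 [ 512.28 -163.58   96.72] [-3.1400e+00 -3.0000e-04  1.8139e+00]
```

The slide is in contact with the back edge: the x force went from -2.3 to -6.6 N with the motion stalled. I'm easing off slightly and sliding towards the jaw.

>>> {"name": "servo_tool", "arguments": {"motion": [[[0.0002,-0.0021,0,0,0,0,0.85],[0.0007,-0.004,0,0,0,0,0.85],[0.0007,-0.004,0,0,0,0,0.85]]]}}

```text
clock: 14.0
eef_pos: [512.7, -164.8, 96.7]
eef_rot: [-3.14, -0.002, 1.814]
wrist_force: [-5.9, 0.1, 6.7]
finger_gap: 20.9
finger_force: 12.0
```

```bash
python3 r.py
```

```text
F [-5.88  0.21  5.79] M [0.065 1.107 0.047] Fx,y img -5.66 1.62 [ 512.68 -164.84   96.74] [-3.1402e+00 -1.6000e-03  1.8140e+00]
```

>>> {"name": "servo_tool", "arguments": {"motion": [[[0.0003,-0.001,0,0,0,0,0.85],[0.0003,-0.001,0,0,0,0,0.85]]]}}

```text
clock: 14.4
eef_pos: [512.7, -165.1, 96.7]
eef_rot: [-3.14, -0.002, 1.814]
wrist_force: [-6.3, 2.8, 6.8]
finger_gap: 21.2
finger_force: 12.0
```

```bash
python3 r.py
```

```text
F [-7.24  2.24  7.03] M [0.475 1.261 0.034] Fx,y img -6.49 3.92 [ 512.74 -165.07   96.71] [-3.140e+00 -2.200e-03  1.814e+00]
```

>>> {"name": "servo_tool", "arguments": {"motion": [[[0.0002,-0.0008,0,0,0,0,0.85],[0.0002,-0.0008,0,0,0,0,0.85]]]}}

```text
clock: 14.8
eef_pos: [512.8, -165.3, 96.7]
eef_rot: [-3.14, -0.002, 1.814]
wrist_force: [-7.9, 3.5, 7.6]
finger_gap: 20.6
finger_force: 12.0
```

```bash
python3 r.py
```

```text
F [-7.13  3.62  7.54] M [0.67  1.332 0.009] Fx,y img -6.05 5.23 [ 512.8  -165.31   96.74] [-3.1400e+00 -2.4000e-03  1.8141e+00]
```

The jaw is reached: the y force reversed and the motion stalled. I'll relax slightly, then open.

>>> {"name": "servo_tool", "arguments": {"motion": [[[-0.0001,0.0006,0.0004,0,0,0,0.85],[-0.0001,0.0006,0.0004,0,0,0,0.85]]]}}

```text
clock: 15.2
eef_pos: [512.8, -165.3, 96.8]
eef_rot: [-3.14, -0.002, 1.814]
wrist_force: [-5.7, 1.2, 4.4]
finger_gap: 20.9
finger_force: 12.0
```

```bash
python3 r.py
```

```text
F [-5.61  1.31  4.61] M [0.182 1.037 0.04 ] Fx,y img -5.13 2.62 [ 512.78 -165.3    96.72] [-3.1399e+00 -1.9000e-03  1.8140e+00]
```

>>> {"name": "servo_tool", "arguments": {"motion": [[[0,0,0,0,0,0,0.76],[0,0,0,0,0,0,0.73],[0,0,0,0,0,0,0.69],[0,0,0,0,0,0,0.66],[0,0,0,0,0,0,0.66],[0,0,0,0,0,0,0.66]]]}}

```text
clock: 16.0
eef_pos: [513.5, -166.0, 96.9]
eef_rot: [3.142, -0.0, 1.814]
wrist_force: [-0.2, 0.9, -0.2]
finger_gap: 32.0
finger_force: 0.0
```

```bash
python3 r.py; python3 m5.py w8.png
```

```text
F [ 0.11 -0.24 -0.01] M [-0.014 -0.105 -0.012] Fx,y img 0.04 -0.26 [ 513.5  -166.02   96.97] [3.1415 0.     1.8139]
lid tilt slopes x,y [0.0115 0.2299] z med 108.47296980427475 imager x range [-5.1  5.1 15.1] ymax 65.3
tcp imager [ 4.9 -0.9] 97.0 [3.142 0.    1.814] F [ 0.4 -0.1 -0.2] Fimg [ 0.4 -0.2] 31.7746239445132
```

>>> {"name": "servo_tool", "arguments": {"motion": [[[0,0,0.01,0,0,0,0.66],[0,0,0.03,0,0,0,0.66],[0,0,0.1,0,0,0,0.66],[0,0,0.2,0,0,0,0.66],[0,0,0.2,0,0,0,0.66],[0,0,0.2,0,0,0,0.66]]]}}

```text
clock: 16.85
eef_pos: [513.8, -166.1, 198.4]
eef_rot: [3.139, 0.002, 1.814]
wrist_force: [0.0, -0.1, -0.6]
finger_gap: 31.9
finger_force: 0.0
```

Run:
```python
from h import *
c=cam("wrist"); P=pts(c); np.savez("w9.npz",**c)
R=np.array([[.9705,.241],[-.241,.9705]]);O=np.array([508.5,-166.3])
hs=cv2.cvtColor(c["frame"],cv2.COLOR_RGB2HSV); m=((hs[...,0]>8)&(hs[...,0]<24)&(hs[...,1]>120)).astype(np.uint8); m[245:]=0
n,l,st,ce=cv2.connectedComponentsWithStats(m); k=1+st[1:,4].argmax(); print(st[k],ce[k])
vv,uu=np.nonzero(l==k); q=np.array([R@(onz(c,a,b,107.5)[:2]-O) for a,b in zip(uu,vv)],np.float32); print("lid imager",cv2.minAreaRect(q))
z=P[...,2]; print([ (r,round(float(np.median(z[r][l[r]==k])),1)) for r in range(st[k][1]+2,st[k][1]+st[k][3]-1,8)])
u,v=[int(x) for x in ce[k]]; cv2.imwrite("pics/z9.png",cv2.resize(c["frame"][120:250,u-80:u+80,::-1],None,fx=4.6,fy=4.6,interpolation=cv2.INTER_CUBIC))
```

```text
[ 466   25   46   65 2211] [490.05427408  60.44821348]
lid imager ((174.96681213378906, 96.93983459472656), (33.22486114501953, 44.79296112060547), 9.583305358886719)
[(27, 45.4), (35, 42.1), (43, 41.7), (51, 39.6), (59, 39.9), (67, 39.3), (75, 39.6), (83, 33.8)]
```

View pics/z9.png

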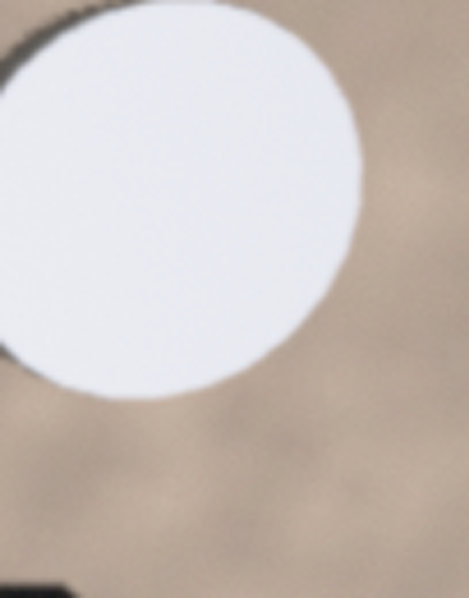

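That crop locked onto the amber jar and shows the white dish. My picture views are used up, so I'll check by numbers on the same frame.

```bash
cat > chk.py <<'E'
from h import *
def chk(c):
    P=pts(c); z=P[...,2]
    R=np.array([[.9705,.241],[-.241,.9705]]);O=np.array([508.5,-166.3])
    hs=cv2.cvtColor(c["frame"],cv2.COLOR_RGB2HSV); qi=(P[...,:2]-O)@R.T
    near=(abs(qi[...,0])<60)&(abs(qi[...,1])<75)&(z>80)&(z<125)
    m=near&(hs[...,0]>8)&(hs[...,0]<24)&(hs[...,1]>150)&(z>104)
    q=np.array([R@(onz(c,u,v,107.5)[:2]-O) for v,u in zip(*np.nonzero(m))],np.float32); print("lid",m.sum(),cv2.minAreaRect(q))
    A=np.c_[qi[m],np.ones(m.sum())]; k=np.linalg.lstsq(A,z[m],rcond=None)[0]; print("slopes",k[:2].round(4),"z",np.median(z[m]))
    g=c["frame"].astype(int).mean(2); 
    def line(x0,y0,x1,y1,n,zz):
        T=np.linalg.inv(np.array(c["cam_to_world"])); o=[]
        for t in np.linspace(0,1,n):
            p=np.r_[O+R.T@np.array([x0+(x1-x0)*t,y0+(y1-y0)*t]),zz,1]; a=T@p; u=a[0]/a[2]*c["f"]+c["cx"]; v=a[1]/a[2]*c["f"]+c["cy"]
            o.append(int(cv2.getRectSubPix(g.astype(np.float32),(1,1),(float(u),float(v)))[0,0]))
        return o
    for y in (25,33): print("across x -14..26 y",y,line(-14,y,26,y,41,93))
    for x in (2,8): print("inner y -50..-28 x",x,line(x,-50,x,-28,23,93))
    for x in (-10,0): print("outer y 28..58 x",x,line(x,28,x,58,31,95))
    d=near&(g<75)&(z>96)&(z<106)&(qi[...,0]<-20); print("stud",d.sum(),np.median(qi[d],0) if d.any() else None)
if __name__=="__main__":
    chk(dict(np.load("w9.npz")))
E
python3 chk.py
```

```text
lid 1695 ((4.912144660949707, -0.07969093322753906), (20.188217163085938, 56.44325637817383), 0.030615782365202904)
slopes [-0.0025  0.0001] z 108.498969455098
across x -14..26 y 25 [219, 197, 167, 122, 69, 62, 111, 126, 109, 89, 83, 82, 82, 83, 82, 83, 83, 83, 83, 83, 82, 82, 83, 82, 82, 83, 83, 83, 83, 95, 120, 124, 94, 66, 57, 57, 56, 58, 58, 57, 56]
across x -14..26 y 33 [116, 119, 121, 124, 124, 125, 131, 136, 137, 138, 136, 136, 137, 136, 136, 136, 137, 137, 136, 137, 136, 136, 137, 137, 137, 138, 140, 143, 150, 153, 174, 216, 222, 219, 189, 137, 119, 117, 120, 120, 120]
inner y -50..-28 x 2 [150, 139, 112, 95, 87, 80, 77, 75, 76, 75, 76, 93, 127, 142, 142, 132, 109, 88, 81, 81, 81, 81, 81]
inner y -50..-28 x 8 [150, 135, 97, 92, 103, 105, 104, 99, 85, 66, 59, 84, 125, 142, 141, 130, 108, 87, 82, 81, 82, 82, 82]
outer y 28..58 x -10 [90, 117, 123, 124, 124, 123, 125, 119, 95, 65, 59, 58, 72, 105, 121, 124, 127, 138, 160, 189, 214, 233, 237, 237, 237, 237, 237, 237, 237, 237, 237]
outer y 28..58 x 0 [104, 119, 134, 136, 136, 136, 137, 136, 137, 132, 119, 98, 79, 83, 107, 126, 185, 222, 227, 231, 233, 234, 235, 236, 236, 236, 236, 237, 237, 237, 237]
stud 74 [-39.50268321  32.11321411]
```

>>> {"name": "servo_tool", "arguments": {"motion": [[[-0.05,0.0,0.1,0,0,0,0.5],[-0.1,-0.1,0.25,0,0,0,0.5],[-0.12,-0.15,0.3,0,0,0,0.5],[-0.12,-0.15,0.3,0,0,0,0.5],[-0.12,-0.15,0.3,0,0,0,0.5],[-0.12,-0.15,0.3,0,0,0,0.5]]]}}

```text
clock: 17.5
eef_pos: [453.3, -241.0, 345.6]
eef_rot: [-3.14, -0.001, 1.813]
wrist_force: [0.9, -0.2, -0.7]
finger_gap: 46.9
finger_force: 0.0
```

```bash
python3 -c "
from chk import *
for n in ('wrist','side'):
    print(n); c=cam(n); save(c,'end_'+n+'.png'); chk(c)
"
```

```text
wrist
lid 857 ((4.475335121154785, -0.0138092041015625), (55.50210952758789, 20.822635650634766), 89.96453857421875)
slopes [ 0.0016 -0.0019] z 108.38711695397063
across x -14..26 y 25 [232, 224, 200, 149, 126, 148, 191, 213, 195, 156, 137, 135, 138, 135, 141, 148, 150, 148, 147, 149, 149, 147, 145, 142, 139, 141, 145, 145, 144, 142, 143, 146, 142, 133, 125, 122, 121, 121, 119, 118, 118]
across x -14..26 y 33 [229, 232, 232, 232, 231, 225, 224, 228, 232, 233, 233, 233, 233, 233, 233, 233, 233, 233, 233, 233, 233, 233, 233, 233, 233, 233, 233, 233, 233, 233, 233, 232, 227, 215, 188, 166, 155, 153, 154, 154, 150]
inner y -50..-28 x 2 [231, 224, 196, 165, 144, 142, 146, 141, 134, 126, 124, 148, 187, 214, 227, 230, 230, 228, 224, 208, 180, 153, 134]
inner y -50..-28 x 8 [216, 203, 166, 150, 159, 185, 194, 187, 166, 140, 121, 136, 177, 209, 225, 228, 228, 227, 220, 199, 166, 140, 133]
outer y 28..58 x -10 [203, 224, 229, 230, 231, 230, 227, 212, 172, 139, 129, 137, 159, 198, 225, 232, 233, 233, 233, 233, 233, 233, 233, 233, 233, 233, 233, 233, 233, 233, 233]
outer y 28..58 x 0 [160, 182, 
[... 723 characters left out ...]
 158, 148, 139, 130, 123, 116, 111, 106, 101, 99, 97, 96, 100]
inner y -50..-28 x 2 [124, 124, 124, 122, 120, 118, 115, 113, 110, 107, 104, 102, 101, 101, 101, 100, 101, 101, 102, 102, 102, 102, 102]
inner y -50..-28 x 8 [120, 119, 117, 114, 112, 110, 110, 110, 110, 110, 110, 111, 112, 113, 114, 114, 114, 113, 113, 113, 113, 113, 114]
outer y 28..58 x -10 [142, 145, 146, 145, 143, 141, 137, 129, 121, 113, 107, 107, 107, 108, 114, 125, 136, 147, 156, 163, 169, 175, 179, 180, 182, 183, 184, 184, 184, 184, 183]
outer y 28..58 x 0 [147, 153, 159, 164, 169, 168, 166, 164, 161, 152, 142, 133, 123, 117, 113, 109, 108, 118, 128, 138, 148, 155, 162, 169, 174, 176, 178, 180, 180, 180, 181]
stud 0 None
```

The numbers show the slide seated. Its centre is within about 0.1 mm of the expected y, and yaw is under 0.1°. The lid is flat, the foot meets the strip with no gap, and the arm sits at about 0.2 rad on the corner. I'm handing in.

```bash
python3 -c "
from cell import manip
print(manip.sign_off())"
```

```text
the job is handed in; nothing more can be done
None
```

The orange-lidded slide is loaded in the imager's holder, flat against the back edge and fixed jaw with the sprung arm holding it, and the job is handed in. The final seating was checked from camera measurements, because my picture views were used up.

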